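# Check an angle gauge on a sprung stud

## Task

The studded block has just been laid in its holder: press the clamp lever down onto the block first. Then pick up the pendulum angle gauge by its top grip, stand the middle of its base on the block's domed sprung stud so that the stud is pressed about half way in (not bottomed), and rock the gauge sideways until its swinging pointer settles on the set index. Finish while still holding the gauge still there, stud pressed and pointer on the index; leave the other things on the bench where they are.

Things in the scene. Friction and masses are not known exactly. Their poses are not given: they have to be found in the camera images.
- holder: Fixed low steel holder: base plate 200 x 84 x 8 mm with rails round the block and two cheeks (58 mm high) carrying the clamp lever. Origin on the bench surface, in the plate's mid-width; own x runs from the stud end (plate edge at x = -87 mm) to the clamp end (x = +113 mm), away from the robot; z up.
- clamp (a joint): Clamp lever's angle, rad, about the holder's y: 0 = down, level, rubber pad on the block; 0.6 to 0.95 = raised (start). Friction hinge (0.22 N m): stays where left; 2 to 4 N on its end moves it. A flat bar 12 mm wide that runs from the hinge to the holder's -x and ends in a black finger pad 24 x 22 x 14 mm (80 to 104 mm from the hinge), which is pushed down.
- clamp_hinge (a point): Hinge axis of the clamp lever, at (85, 0, 48) mm in the holder's frame; fixed. Axes as the holder's.
- clamp_end (a point): Middle of the upper face of the finger pad at the lever's end, 92 mm from the hinge axis along the lever and 11 mm above the lever's centre line. With the lever down it is at (-7, 0, 59) mm in the holder's frame. It moves with the lever.
- block: Loose aluminium block 120 x 56 x 30 mm (0.7 kg) lying in the holder; origin in the centre of its underside, 8 mm above the bench; axes as the holder's. Near its front end, at x = -35 mm of its own frame, stands a steel boss 26 mm wide, 14 mm high, with the stud in it.
- stud (a joint): How far the sprung stud is pressed in, m: 0 = out (start), 0.010 = bottomed. Spring about 0.9 N/mm plus 0.9 N preload (half way needs about 5.4 N).
- stud_top (a point): Top of the domed steel stud (14 mm across), 62 mm above the block's underside, 70 mm above the bench when out. The stud moves straight down.
- gauge: Pendulum angle gauge, 0.27 to 0.45 kg: base plate 48 x 110 x 10 mm (x, y, z), grey housing 20 x 100 mm up to 94 mm high, white dial on its -x face, black grip on top 30 mm (x) by 22 mm (y), 92 to 140 mm high: pinch its 22 mm width, fingers closing along y. Origin in the centre of the flat underside; z up. Starts standing on the bench, dial roughly to the robot.
- gauge_grip (a point): Centre of the black grip, 121 mm above the gauge's underside, on its axis. Axes as the gauge's.
- pointer (a joint): Angle of the free-swinging pendulum pointer on the dial, rad. It hangs plumb, so it reads how far the gauge is rocked about its own +x axis (right-hand rule: positive = the gauge's +y side rises). It swings at about 2.5 Hz and settles within about 1 s.
- pointer_tip (a point): Tip of the dark pendulum needle, 52 mm below its pivot, which is 83 mm above the gauge's underside.
- index (a joint): Angle of the set index on the same scale as the pointer, rad: about 0.14 to 0.33. It is stiff and stays as set; the pointer is on the index when both joints read the same.
- index_mark (a point): Tip of the set index, a small black house-shaped tab at the lower edge of the dial whose point aims at the pivot, 52 mm from the pivot; the pointer's tip meets it.
- tub: Bystander: white screw-lid tub 71 mm wide, 50 mm high, standing; origin in the centre of its underside.
- timer: Bystander: small flat white timer 58 x 62 x 16 mm; origin in the centre of its underside.
- tip_box: Bystander: blue pipette-tip box with clear lid, 77 x 122 x 70 mm; origin in the centre of its underside.

How it is judged:
By the outcome, as a careful person would: the job done as asked, in the order asked, and still so for the second after the job is handed in, while the arm keeps its last pose, push and grip.
It also fails if it takes over 50 s, if anything falls off the work surface, if the arm or the gripper's body presses on something with over 40 N, if the wrist force passes 120 N, or if a joint passes its speed limit or range.

## Robot

A 6-joint arm with a two-finger parallel gripper is mounted at the origin on a cart in front of the work surface, level with it; the furniture and walls round the work are solid. World frame = base frame: x ahead of the robot, y to its left, z up, the work surface at z = 0. Lengths are in m, angles in degrees, forces in N, time in s.
With the tool pointing down it reaches from about 0.3 to 0.875 m from the base axis. Payload 4.2 kg.
Tool frame: the origin (TCP) lies midway between the tips of the shut fingers; the grasp point (between the pads) lies 19 mm behind it (bot.tcp_to_grasp is the distance from the TCP to the grasp point, in m); z points along the fingers, y is the line along which they close (so a half turn about z gives the same grasp; the last joint's range is limited). The gripper opens to 85 mm and grips with 20 to 120 N. Pads are 22 mm wide; open, the fingers measure 114 mm over their backs; the gripper's body (76 mm by 85 mm) begins 54 mm behind the grasp point. The pads swing forward as they close: fully open they stand 13 mm farther back than shut.
Start: joints at [-1.146, 18.312, 89.639, -0, 72.044, -1.146], TCP at [0.575, 0, 0.231] pointing down, gripper open.
Joint ranges: [-177.97, 177.97], [-48.28, 115.42], [12.27, 149.76], [-77.06, 257.06], [2.81, 150.46], [-146.56, 146.56]. Speed limits (degrees/s): [147.25, 147.25, 180, 180, 180, 180].

## Interface

Orientations are given as [roll, pitch, yaw] about the fixed x, y, z axes, in that order (R = Rz(yaw) Ry(pitch) Rx(roll)).
In Python, from rig import bot gives the robot as it stands. The module is installed in compiled form; this text tells all that it offers.
- The arm moves only by the tool apply_moves, never from a script. Its argument "plan" is a list that holds one entry, the list of rows, each a list of 5 numbers: the opening, from 0 (shut) to 1 (fully open), then the shift along the world's x, y, z in units of 25 mm (1.0 is 25 mm), then the turn about the world's z in units of 10 degrees (1.0 is 10 degrees). In form: [[[gripper, x, y, z, turn], ...]]. A call has 1 to 20 rows; each row is the pose to reach, as a shift and turn from the pose commanded when the call began; what a row does not reach only later rows make up. A row lasts 1/8 s, in which the tool goes at most 62.5 mm and 10.7 degrees, less where a joint would pass 70% of its speed; a pose out of reach is approached as far as the arm can. A call with a gripper value outside its range is refused whole. The fingers move at their own pace and stop on an object; "grip_force" is the grip in N (left out, the last holds). Time passes only in rows, so rows that repeat a pose let the fingers close. It gives the time, the measured TCP pose, the force, the opening and the grip force at its end, in the units of the state.
- bot.read_state(): the state, without advancing time (a new reading comes with each control period).
- bot.capture(name): name is "scene" or "side" or "wrist"; returns the picture (480x640x3 uint8, blue, green, red); there is no depth.
- bot.calibration(name): a dict with "vertical_fov" (degrees; the focal length in pixels is half the picture's height over the tangent of half this angle, whatever the lens; pixels are square), "cx", "cy" (the principal point, pixels), "xyz" and "rotation" of the camera in the world. Camera axes: x right, y up, looking along -z (the intrinsics and any distortion apply to the point x, -y, -z); pixel columns grow to the right and rows downward; lengths in m; the calibration is good to about 2 mm. A picture is of the moment at which its call begins: read the wrist's pose just before it. calibration takes no time and is no camera call; for the wrist camera it gives the pose at the moment of the call.
- bot.finish_job(): hands the job in; it is judged then, once.
The state is a dict: "time": time; "joints": joint angles; "qvel": joint speeds; "tau": joint torques, N m; "ee_pos": TCP position; "ee_rot": TCP orientation; "contact_force": force on the tool from outside, world axes, zero at the start; "torque": the same for the moment, N m; "gripper_width": finger opening in m; "gripper_force": force on a finger pad.
Only numpy, scipy, OpenCV 4.12 (cv2) and the standard library are available. Lean on these libraries where they do the work, as an engineer would, in place of code of your own. Each camera call takes 0.05 s, during which the arm holds its last target. There are 200 camera calls.

## Working session

There is one attempt and no reset: what is moved stays moved. The work goes in short steps, Python scripts to look and compute and a tool call to move; the robot and the scene stay as the last step left them, time stands still between calls to the robot, and variables do not carry over. Pictures are saved under pics/ and viewed, at most 10 in all, crops included, and the job is handed in when it is done.

Besides the shell and the picture viewer there is one more tool, called after "Call:" as name([rows], argument=value, ...), one row to a line, values as JSON. apply_moves: Moves the arm, as the interface text tells. Its arguments: {"type":"object","properties":{"plan":{"type":"array","items":{"type":"array","items":{"type":"array","items":{"type":"number"}}}},"grip_force":{"type":"number"}},"required":["plan"]}

```bash
mkdir -p pics
python3 - <<'E'
from rig import bot
import cv2,numpy as np
s=bot.read_state();print(s['time'],s['ee_pos'],s['ee_rot'],s['gripper_width'],bot.tcp_to_grasp)
for n in("scene","side","wrist"):
    c=bot.calibration(n);print(n,c)
    cv2.imwrite(f"pics/{n}0.png",bot.capture(n))
E
```

```text
0.0 [ 5.74515963e-01 -4.60152538e-06  2.30495026e-01] [-1.79899362e+02 -1.40063792e-03  8.99991529e+01] 0.08564074009881179 0.0187
scene {'vertical_fov': 43.14614716337355, 'cx': 322.5436661848996, 'cy': 242.19365405998565, 'xyz': array([-0.06114648,  0.71878274,  1.04054325]), 'rotation': array([  40.64292647,   -0.60732588, -131.97861961])}
side {'vertical_fov': 49.56727005324528, 'cx': 316.3978665323431, 'cy': 234.68195138136193, 'xyz': array([0.41931786, 0.89021102, 0.55698715]), 'rotation': array([ 5.87090668e+01, -5.14616163e-02, -1.71317558e+02])}
wrist {'vertical_fov': 69.2779108482907, 'cx': 319.53631719347, 'cy': 242.30386546265822, 'xyz': array([0.57596326, 0.070819  , 0.37396003]), 'rotation': array([-1.63644559e+01,  1.33957444e-01, -9.72987306e-03])}
```

View pics/scene0.png

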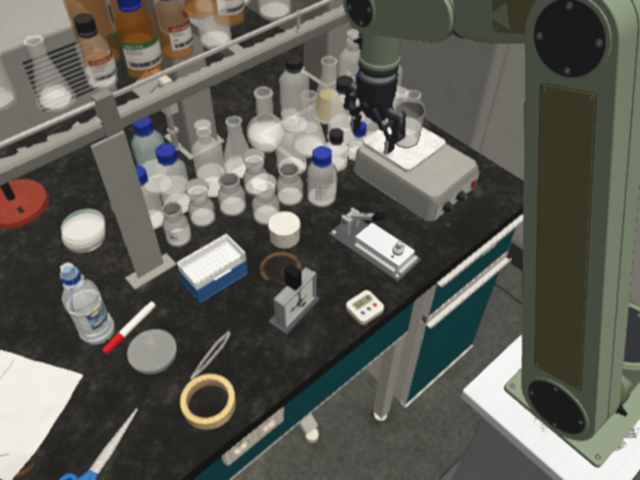

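View pics/side0.png

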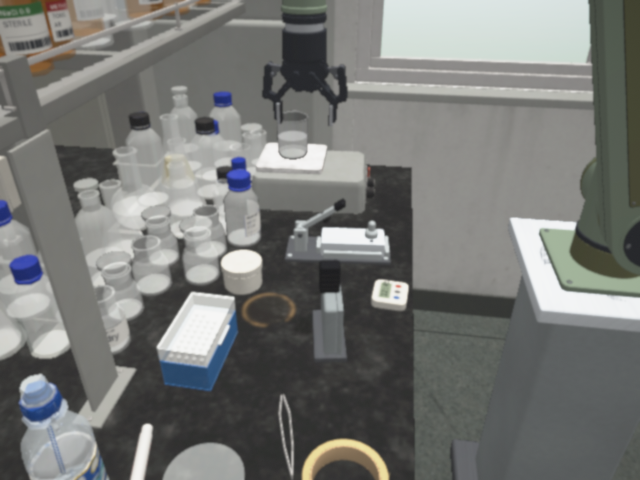

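```bash
cat > h.py <<'E'
import numpy as np,cv2
from scipy.spatial.transform import Rotation as Ro
from scipy.optimize import least_squares
def cam(c):
    f=240/np.tan(np.radians(c['vertical_fov'])/2)
    return f,c['cx'],c['cy'],np.array(c['xyz']),Ro.from_euler('xyz',c['rotation'],degrees=True).as_matrix()
def proj(c,P):
    f,cx,cy,t,R=cam(c); q=(np.atleast_2d(P)-t)@R
    return np.c_[cx-f*q[:,0]/q[:,2], cy+f*q[:,1]/q[:,2]]
def ray(c,uv,z):
    f,cx,cy,t,R=cam(c); d=R@np.array([(uv[0]-cx)/f,-(uv[1]-cy)/f,-1.]); return t+d*(z-t[2])/d[2]
def pose(xy,yaw,pts,z=0):
    a=np.radians(yaw);R=np.array([[np.cos(a),-np.sin(a),0],[np.sin(a),np.cos(a),0],[0,0,1]])
    return np.atleast_2d(pts)@R.T+np.array([xy[0],xy[1],z])
def tile(img,x,y,w,h,W,H): return cv2.resize(img[y:y+h,x:x+w],(W,H),interpolation=cv2.INTER_CUBIC)
E
python3 - <<'E'
import cv2,numpy as np
from h import *
s=cv2.imread('pics/scene0.png');d=cv2.imread('pics/side0.png')
o=np.vstack([np.hstack([tile(s,260,250,80,60,400,300),tile(s,325,200,100,75,400,300)]),np.hstack([tile(d,290,250,80,120,200,300),tile(d,280,190,120,75,480,300),np.zeros((300,120,3),np.uint8)])])
cv2.imwrite('pics/z0.png',o)
E
```

```text
(no output)
```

View pics/z0.png

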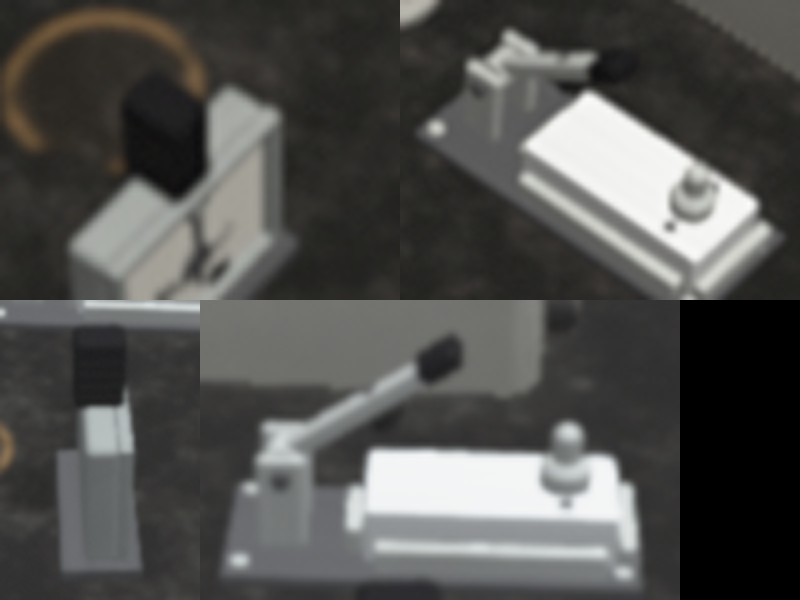

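View pics/wrist0.png

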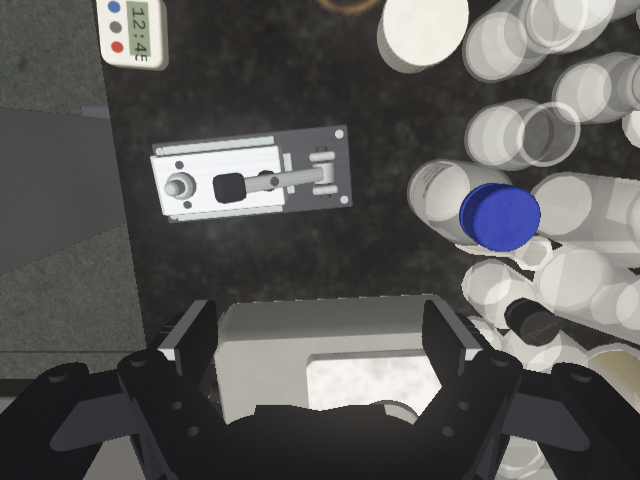

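Run:
```python
from rig import bot
from h import *
w,s,d=[bot.calibration(n) for n in('wrist','scene','side')]
C=[ray(w,p,.008) for p in[(153,144),(347,125),(352,207),(170,222)]]
for c in C:print(c.round(4))
print(np.linalg.norm(C[1]-C[0]),np.linalg.norm(C[2]-C[3]),np.linalg.norm(C[2]-C[1]))
def tri(obs):
    r=least_squares(lambda P:np.concatenate([(proj(c,P)[0]-uv)for c,uv in obs]),[.5,.1,.05]);return r.x.round(4),r.fun.round(1)
# stud top: side crop (568,425)->280+ (568-200)/4, 190+(425-300)/4
print('stud',ray(w,(174,187),.07).round(4),tri([(w,(174,187)),(d,(280+368/4,190+125/4)),(s,(325+700/4,200+167/4)) ]))
print('stud side',ray(d,(280+368/4,190+125/4),.07).round(4),'scene',ray(s,(325+700/4,200+167/4),.07).round(4))
# pad far end top
print('pad', tri([(w,(229,188)),(d,(280+240/4,190+58/4)),(s,(325+612/4,200+65/4))]))
print('grip top', tri([(s,(260+165/5,250+100/5)),(d,(290+100/2.5,250+33/2.5))]))
for uv in[(60,450),(85,450),(62,572),(142,570)]: print('base side',ray(d,(290+uv[0]/2.5,250+(uv[1]-300)/2.5),.01).round(4))
```

```text
[0.4062 0.0672 0.008 ]
[0.6027 0.0855 0.008 ]
[0.6098 0.0026 0.008 ]
[ 0.4136 -0.0139  0.008 ]
0.19731606624545037 0.19691270179976486 0.08321268431666116
stud [0.4484 0.0317 0.07  ] (array([ 0.409 , -0.0097,  0.0215]), array([-14.3,  34. ,  17.4,  11.7, -78. ,  14.4]))
stud side [0.4436 0.0339 0.07  ] scene [ 0.3035 -0.1286  0.07  ]
pad (array([0.4791, 0.0032, 0.0641]), array([-15. ,  29.7,  14.6,  10.2, -81.5,  11.7]))
grip top (array([0.4927, 0.2821, 0.1379]), array([ 0.2,  0.6, -0.3, -0.4]))
base side [0.5228 0.2356 0.01  ]
base side [0.5066 0.2331 0.01  ]
base side [0.5045 0.3445 0.01  ]
base side [0.4587 0.3358 0.01  ]
```

Run:
```python
from rig import bot
from h import *
w,s,d=[bot.calibration(n) for n in('wrist','scene','side')]
def tri(obs):
    r=least_squares(lambda P:np.concatenate([(proj(c,P)[0]-uv)for c,uv in obs]),[.5,.1,.05]);return r.x.round(4),r.fun.round(1)
print('stud',tri([(w,(174,187)),(d,(280+368/4,190+125/4)),(s,(400,241.7)) ]))
print('pad top mid',tri([(w,(230,188)),(d,(280+240/4,190+50/4)),(s,(378.5,215))]))
print('boss/dome w', ray(w,(180,186),.052).round(4))
print('grip top mid', tri([(s,(293,268)),(d,(330,263))]))
# holder frame by 4 corners
L=np.array([[-87,42],[113,42],[113,-42],[-87,-42]])/1000
C=np.array([ray(w,p,.008) for p in[(153,144),(347,125),(352,207),(170,222)]])[:,:2]
r=least_squares(lambda v:(pose(v[:2],v[2],np.c_[L,np.zeros(4)])[:,:2]-C).ravel(),[.5,.03,5]);print(r.x,r.fun.round(4))
x=r.x
for n,p in[('stud nominal',(-62-0,0,.07)),('clamp_end',(-7,0,.059)),('hinge',(85,0,.048))]:
    P=pose(x[:2],x[2],[p[0]/1000,p[1]/1000,p[2]]);print(n,P.round(4),proj(w,P),proj(d,P),proj(s,P))
```

```text
stud (array([0.4463, 0.0308, 0.0668]), array([-0.8,  0.7, -1.4,  0.5, -1.1,  0.5]))
pad top mid (array([0.5063, 0.0355, 0.1056]), array([-0.2,  0.1, -0.7,  0. ,  0.1,  0.2]))
boss/dome w [0.4465 0.0304 0.052 ]
grip top mid (array([0.4937, 0.2805, 0.1382]), array([ 0.4,  1.8, -0.9, -1. ]))
[0.49513357 0.03420456 5.05192869] [-0.0014  0.0011  0.0013  0.0005  0.0016 -0.0003 -0.0014 -0.0014]
stud nominal [[0.4334 0.0287 0.07  ]] [[157.23164093 190.4469785 ]] [[377.61467665 220.30954839]] [[404.20003651 244.20162069]]
clamp_end [[0.4882 0.0336 0.059 ]] [[222.77458616 183.37875166]] [[348.2892344  224.39399334]] [[383.48294818 234.16500969]]
hinge [[0.5798 0.0417 0.048 ]] [[324.39318297 173.14036363]] [[300.30716698 227.77401218]] [[351.18344535 216.19235356]]
```

Call:
apply_moves([
  [[0,-1.4,0.7,-1.8,0],[0,-2.75,1.4,-3.6,0],[0,-2.75,1.4,-3.6,0],[0,-2.75,1.4,-3.6,0],[0,-2.75,1.4,-3.6,0],[0,-2.75,1.4,-3.6,0],[0,-2.75,1.4,-4.4,0],[0,-2.8,1.4,-4.8,0],[0,-2.9,1.4,-5.2,0],[0,-3.0,1.38,-5.6,0],[0,-3.1,1.37,-5.9,0],[0,-3.2,1.36,-6.2,0],[0,-3.3,1.35,-6.5,0],[0,-3.4,1.35,-6.7,0],[0,-3.4,1.35,-6.82,0],[0,-3.4,1.35,-6.9,0],[0,-3.4,1.35,-6.9,0]],
])

```text
time: 2.28
ee_pos: [0.4899, 0.0337, 0.059]
ee_rot: [-180.0, 0.0, 90.0]
contact_force: [-1.0, -0.3, 4.0]
gripper_width: 0.0003
gripper_force: 1.8
```

Call:
apply_moves([
  [[0,0,0,-0.06,0],[0,0,0,-0.12,0],[0,0,0,-0.12,0]],
])

```text
time: 2.65
ee_pos: [0.4899, 0.0337, 0.0587]
ee_rot: [180.0, 0.0, 90.0]
contact_force: [-6.7, -0.3, 26.3]
gripper_width: 0.0001
gripper_force: 13.1
```

Run:
```python
from rig import bot
from h import *
s=bot.capture('side');cv2.imwrite('pics/side1.png',s)
cv2.imwrite('pics/z1.png',tile(s,280,150,120,100,720,600))
```

```text
(no output)
```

View pics/z1.png

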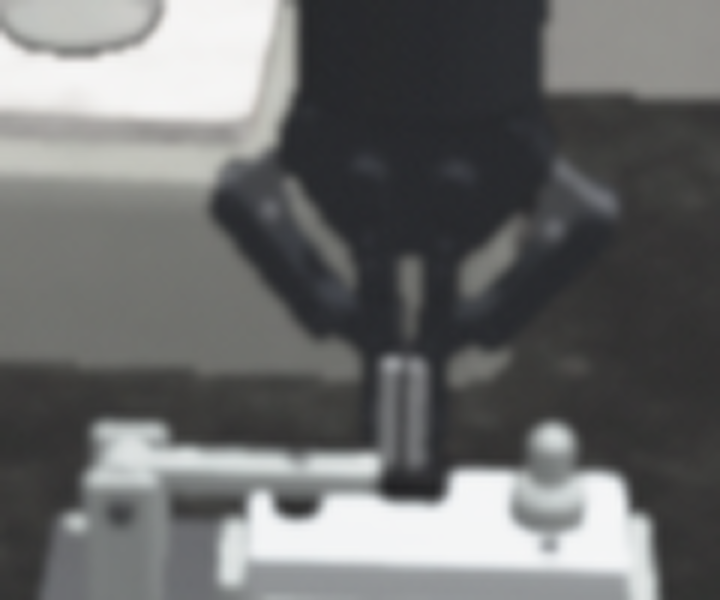

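Call:
apply_moves([
  [[0,0,0,1.5,0],[0.3,0,0,3.2,0],[1,-1.5,1.8,3.2,0],[1,-3,3.6,3.0,0],[1,-4.5,5.4,2.8,0],[1,-6,7.2,2.6,0],[1,-6,7.2,2.6,0],[1,-6,7.2,2.6,0],[1,-6,7.2,2.6,0]],
])

```text
time: 3.82
ee_pos: [0.3408, 0.2131, 0.1208]
ee_rot: [180.0, 0.0, 89.9]
contact_force: [0.2, 0.6, -0.1]
gripper_width: 0.0854
gripper_force: 0.0
```

Run:
```python
from rig import bot
from h import *
import pickle
st=bot.read_state();print(st['time'],st['ee_pos'],st['contact_force'])
c=bot.calibration('wrist');w=bot.capture('wrist');s=bot.capture('scene');d=bot.capture('side')
for n,i in zip(('wrist2','scene2','side2'),(w,s,d)):cv2.imwrite(f'pics/{n}.png',i)
pickle.dump(c,open('w2.pkl','wb'))
print(c['xyz'],proj(c,pose((.491,.284),10,[[-.01,0,.083],[-.01,0,.031],[-.024,.055,.01],[-.024,-.055,.01],[0,0,.14]])))
P=proj(c,pose((.491,.284),10,[[-.024,.055,.01],[-.024,-.055,.01],[0,0,.14]]))
```

```text
3.825 [0.34081303 0.21308637 0.12084596] [ 0.20994295  0.57815663 -0.058179  ]
[0.34206947 0.28390806 0.26425064] [[596.95922263 143.09775887]
 [535.23237721 142.46811589]
 [494.54250125  60.95333868]
 [499.81745199 220.91646212]
 [754.22815331 139.06697831]]
```

View pics/wrist2.png

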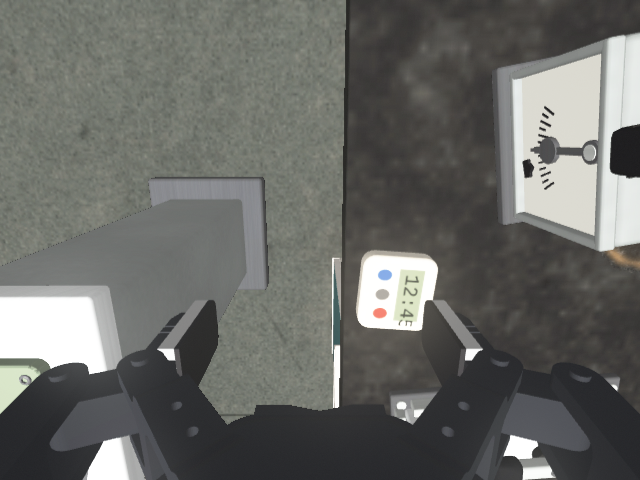

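Run:
```python
from h import *
w=cv2.imread('pics/wrist2.png')
cv2.imwrite('pics/z2.png',np.vstack([tile(w,510,95,100,100,600,600)]))
```

```text
(no output)
```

View pics/z2.png

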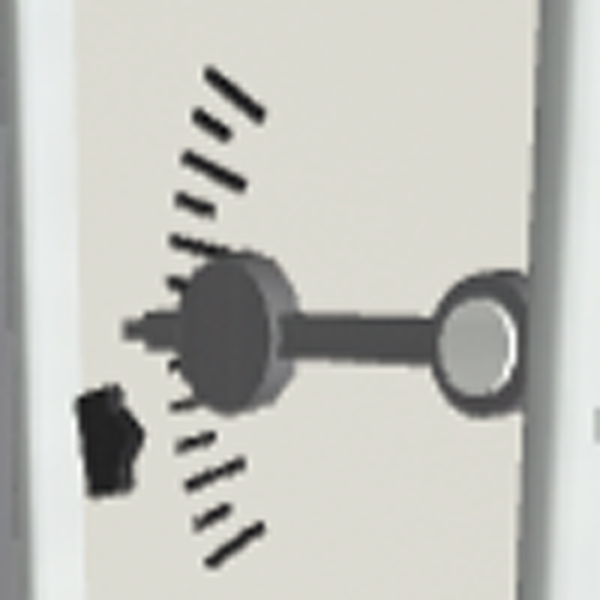

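Run:
```python
from h import *
import pickle
c=pickle.load(open('w2.pkl','rb'))
f,cx,cy,t,R=cam(c)
# pose from base edges in wrist: lower -x corners at z=0 / grip etc
B=[ray(c,p,0.01) for p in[(497,68),(505,224)]];print(np.round(B,4),np.linalg.norm(B[0]-B[1]), np.degrees(np.arctan2(*( (B[0]-B[1])[:2]*[-1,1]))))
def onplane(uv,xy,yaw,off):
    a=np.radians(yaw);n=np.array([np.cos(a),np.sin(a),0]);y=np.array([-np.sin(a),np.cos(a),0]);p0=np.array([xy[0],xy[1],0])+off*n
    d=R@np.array([(uv[0]-cx)/f,-(uv[1]-cy)/f,-1.]);P=t+d*((p0-t)@n)/(d@n);return (P-p0)@y,P[2]
k=lambda a,b:(510+(a+.5)/6-.5,95+(b+.5)/6-.5)
pts={'idx':k(143,437),'idxback1':k(78,400),'idxback2':k(90,495),'ptip':k(122,330),'pivot':k(478,340),
 'T+a out':k(208,70),'T+a in':k(265,118),'T-a out':k(208,564),'T-a in':k(263,528),'T+b out':k(184,156),'T+b in':k(244,187),'T-b out':k(187,487),'T-b in':k(244,463),'t+':k(195,115),'t-':k(197,525),'+c':k(172,240),'-c':k(172,407)}
for xy,yaw in[((.491,.284),9.5),((.491,.284),10.5)]:
  for n,uv in pts.items():
    y,z=onplane(uv,xy,yaw,-.0105);print(n,round(y*1e3,1),round(z*1e3,1),'ang',round(np.degrees(np.arctan2(-y,.083-z)),2),'r',round(1e3*np.hypot(y,.083-z),1))
```

```text
[[0.46   0.3298 0.01  ]
 [0.4811 0.2233 0.01  ]] 0.1085427935687089 11.21422483965061
idx -16.1 30.0 ang 16.87 r 55.4
idxback1 -12.8 17.2 ang 11.0 r 67.0
idxback2 -23.5 19.6 ang 20.37 r 67.6
ptip -4.6 26.0 ang 4.64 r 57.2
pivot -4.1 78.8 ang 44.32 r 5.9
T+a out 21.3 40.8 ang -26.74 r 47.3
T+a in 16.1 49.8 ang -25.81 r 36.9
T-a out -28.6 41.8 ang 34.79 r 50.2
T-a in -23.7 50.7 ang 36.3 r 40.1
T+b out 13.2 36.9 ang -16.02 r 47.9
T+b in 9.8 46.7 ang -15.08 r 37.5
T-b out -20.8 38.0 ang 24.81 r 49.6
T-b in -17.4 47.5 ang 26.13 r 39.6
t+ 17.1 38.7 ang -21.14 r 47.5
t- -24.7 39.8 ang 29.75 r 49.8
+c 4.9 35.0 ang -5.79 r 48.2
-c -12.5 35.2 ang 14.65 r 49.4
idx -16.0 29.5 ang 16.63 r 55.8
idxback1 -12.7 16.8 ang 10.83 r 67.4
idxback2 -23.5 18.9 ang 20.13 r 68.3
ptip -4.5 25.8 ang 4.46 r 57.3
pivot -4.0 78.7 ang 42.5 r 5.9
T+a out 21.5 41.4 ang -27.29 r 46.8
T+a in 16.3 50.2 ang -26.4 r 36.6
T-a out -28.6 41.0 ang 34.28 r 50.9
T-a in -23.7 50.0 ang 35.72 r 40.6
T+b out 13.4 37.3 ang -16.38 r 47.6
T+b in 10.0 47.0 ang -15.49 r 37.3
T-b out -20.7 37.4 ang 24.46 r 50.1
T-b in -17.3 47.0 ang 25.71 r 40.0
t+ 17.3 39.2 ang -21.59 r 47.1
t- -24.7 39.1 ang 29.33 r 50.4
+c 5.1 35.1 ang -6.04 r 48.1
-c -12.4 34.9 ang 14.41 r 49.7
```

Run:
```python
from h import *
import pickle
c=pickle.load(open('w2.pkl','rb'))
k=lambda a,b:(510+(a+.5)/6-.5,95+(b+.5)/6-.5)
T=[(-30,'o',208,70),(-30,'i',265,118),(30,'o',208,564),(30,'i',263,528),(-20,'o',184,156),(-20,'i',244,187),(20,'o',187,487),(20,'i',244,463),(-25,'o',195,115),(25,'o',197,525),(-10,'o',172,240)]
uv=np.array([k(a,b) for *_,a,b in T]+[k(143,437)])
def model(v):
    x,y,yaw,ro,ri,ai,h=v;P=[]
    for a,s,*_ in T+[(ai,'x')]:
        r={'o':ro,'i':ri,'x':.052}[s];a=np.radians(a);P.append([-.0105,-r*np.sin(a),h-r*np.cos(a)])
    return pose((x,y),yaw,P)
fn=lambda v:np.r_[(proj(c,model(v))-uv).ravel(),(v[6]-.083)*2000]
r=least_squares(fn,[.491,.28,10,.047,.037,14,.083],x_scale=[.01,.01,1,.01,.01,1,.01])
print(r.x.round(4),np.radians(r.x[5]),r.fun.round(1))
x=r.x
print(proj(c,pose(x[:2],x[2],[[-.024,.055,0],[-.024,-.055,0],[-.024,.055,.01],[-.024,-.055,.01],[-.015,-.011,.14],[-.015,.011,.14]])).round(0))
from rig import bot
d=bot.calibration('side');s=bot.calibration('scene')
print(proj(d,pose(x[:2],x[2],[[0,0,.14],[.024,.055,.0],[-.024,.055,0]])),proj(s,pose(x[:2],x[2],[[0,0,.14]])))
```

```text
[ 0.492   0.2803  9.8778  0.0495  0.0393 13.1189  0.0832] 0.22896746108126562 [-0.1  0.7 -0.2  0.6 -0.5 -0.4 -0.7 -0.7  0.2  0.3  0.   0.3 -0.5 -0.3
 -0.5 -0.4  0.   0.1 -0.6 -0.2 -0.   0.2  3.  -0.4  0.4]
[[488.  70.]
 [494. 223.]
 [495.  67.]
 [500. 226.]
 [704. 189.]
 [713. 125.]]
[[330.31505094 260.97813717]
 [314.27640007 360.77605423]
 [346.78637063 360.30440009]] [[294.07709897 269.6604015 ]]
```

Call:
apply_moves([
  [[1,0,0,1.8,0.3],[1,0.5,0.3,3.4,1.0],[1,2.5,1.2,3.4,1.0],[1,4.5,2.0,3.4,1.0],[1,6.1,2.66,3.4,1.0],[1,6.12,2.66,3.2,1.0],[1,6.12,2.66,1.6,1.0],[1,6.12,2.66,0.2,1.0],[1,6.12,2.66,-0.7,1.0],[1,6.12,2.66,-0.72,1.0],[0.2,6.12,2.66,-0.72,1.0],[0,6.12,2.66,-0.72,1.0],[0,6.12,2.66,-0.72,1.0],[0,6.12,2.66,-0.72,1.0],[0,6.12,2.66,-0.72,1.0],[0,6.12,2.66,-0.72,1.0]],
], grip_force=40)

```text
time: 5.98
ee_pos: [0.4931, 0.2804, 0.1038]
ee_rot: [179.9, -0.0, 100.0]
contact_force: [-2.0, -0.4, 6.9]
gripper_width: 0.0291
gripper_force: 40.7
```

Call:
apply_moves([
  [[0,0,0,0.5,0],[0,0,0,1.5,0],[0,0,0,3,0],[0,0,0,3.2,-0.5],[0,0,0,3.2,-0.5],[0,0,0,3.2,-0.5]],
])

```text
time: 6.72
ee_pos: [0.4924, 0.2799, 0.182]
ee_rot: [-179.9, 0.0, 95.1]
contact_force: [-1.0, 0.5, -3.7]
gripper_width: 0.0295
gripper_force: 40.5
```

Run:
```python
from rig import bot
from h import *
st=bot.read_state();print(st['time'],st['ee_pos'],st['ee_rot'],st['contact_force'],st['torque'],st['gripper_width'])
s2=cv2.imread('pics/scene2.png');d2=cv2.imread('pics/side2.png')
s=bot.capture('scene');d=bot.capture('side');cv2.imwrite('pics/scene3.png',s);cv2.imwrite('pics/side3.png',d)
o=np.vstack([np.hstack([tile(s2,375,225,50,37,400,296),tile(d2,345,205,50,37,400,296)]),np.hstack([tile(s,260,190,100,75,400,300),tile(d,280,180,100,75,400,300)])])
cv2.imwrite('pics/z3.png',o)
```

```text
6.725 [0.49243944 0.27992434 0.18198829] [-1.79901760e+02  4.61451890e-02  9.50673024e+01] [-0.97610612  0.48480425 -3.73884308] [ 0.01070613 -0.01701822 -0.00365445] 0.029515857763456724
```

View pics/z3.png

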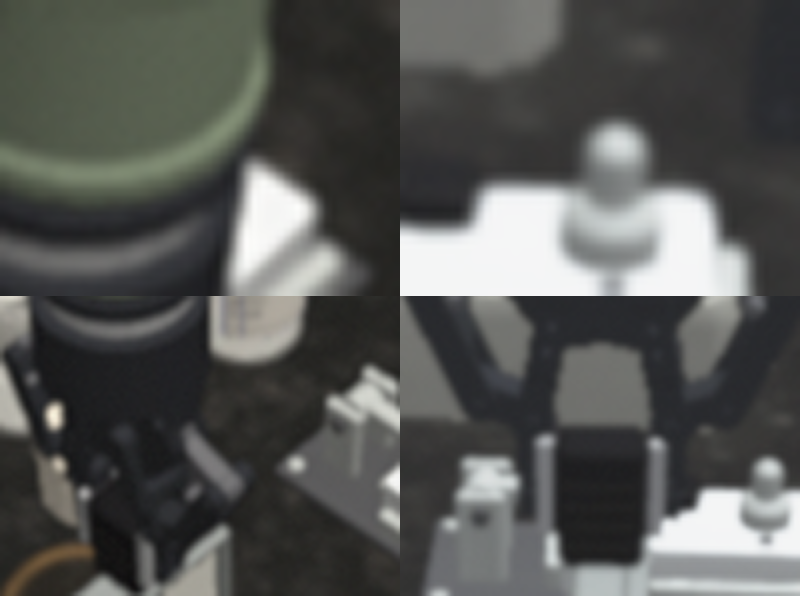

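Run:
```python
from rig import bot
from h import *
import cv2
d=bot.calibration('side')
w0=dict(vertical_fov=69.2779108482907,cx=319.53631719347,cy=242.30386546265822,xyz=[0.57596326,0.070819,0.37396003],rotation=[-16.3644559,.133957444,-.00972987])
print('side dome centre',ray(d,(371.9,224.2),.063).round(4))
im=cv2.imread('pics/wrist0.png',0)
u=cv2.resize(im[160:215,145:215],None,fx=8,fy=8,interpolation=cv2.INTER_CUBIC)
for lo,hi,z in[(30,52,.063),(70,105,.045)]:
  for p2 in(30,20,12):
    c=cv2.HoughCircles(u,cv2.HOUGH_GRADIENT_ALT if 0 else cv2.HOUGH_GRADIENT,1,20,param1=120,param2=p2,minRadius=lo,maxRadius=hi)
    if c is not None:
        for a,b,r in c[0][:3]:
            uv=(145+(a+.5)/8-.5,160+(b+.5)/8-.5);print(p2,np.round(uv,1),round(r/8,1),ray(w0,uv,z).round(4))
        break
P=pose((.4463,.0308),5,[[0,0,.063],[0,0,.052],[.007,0,.063],[.013,0,.052]]);print(proj(w0,P).round(1))
np.set_printoptions(linewidth=250);print(im[174:202,158:202])
```

```text
side dome centre [0.4435 0.0329 0.063 ]
20 [178.6 165.1] 4.5 [0.4517 0.05   0.063 ]
12 [183.6 185.9] 12.4 [0.447  0.0296 0.045 ]
12 [186.6 187. ] 9.4 [0.4498 0.0286 0.045 ]
[[175.  187.1]
 [179.8 185.5]
 [182.8 186.4]
 [193.7 184.3]]
[[244 245 245 ... 242 242 242]
 [245 246 245 ... 241 242 241]
 [245 245 245 ... 242 242 242]
 ...
 [ 55 117 207 ... 244 244 244]
 [ 54 107 208 ... 244 244 244]
 [ 56  77 203 ... 245 244 244]]
```

Call:
apply_moves([
  [[0,-0.6,-1.7,0,0],[0,-1.2,-3.4,0,0],[0,-1.8,-5.1,0,0],[0,-2.16,-6.79,0,0],[0,-2.16,-6.79,-0.5,0],[0,-2.16,-6.79,-1.0,0],[0,-2.16,-6.79,-1.4,0],[0,-2.16,-6.79,-1.4,0],[0,-2.16,-6.79,-1.4,0],[0,-2.16,-6.79,-1.4,0]],
])

```text
time: 8.07
ee_pos: [0.4394, 0.1108, 0.1482]
ee_rot: [179.9, -0.0, 95.0]
contact_force: [-0.2, -0.0, -3.1]
gripper_width: 0.0295
gripper_force: 40.6
```

```bash
cat > snap.py <<'E'
from rig import bot
from h import *
import pickle,sys
t=sys.argv[1];st=bot.read_state();D={'st':st}
for n in('wrist','scene','side'):
    D['c'+n]=bot.calibration(n);D[n]=bot.capture(n)
pickle.dump(D,open(f'{t}.pkl','wb'))
print(st['time'],st['ee_pos'].round(4),st['ee_rot'].round(2),st['contact_force'].round(2),st['torque'].round(3))
E
python3 snap.py a
python3 - <<'E'
import pickle
from h import *
D=pickle.load(open('a.pkl','rb'))
w=D['wrist'];p=D['st']['ee_pos'];c=D['cwrist']
G=pose((p[0],p[1]),5.07,[[0.024,.055,.01],[-.024,.055,.01],[0.01,.05,.094],[0,0,.14]],p[2]-.1038)
print(proj(c,G).round(1)); print(c['xyz']-p,c['rotation'])
cv2.imwrite('pics/z4.png',np.hstack([tile(w,220,120,200,260,400,520),tile(D['scene'],310,200,100,130,400,520)]))
E
```

```text
8.075 [0.4394 0.1108 0.1482] [ 1.7994e+02 -1.0000e-02  9.5030e+01] [-0.22 -0.01 -3.14] [ 0.005 -0.009 -0.038]
[[353.9 164.8]
 [282.1 164.9]
 [340.  189.4]
 [316.8 348.8]]
[-0.00524838  0.0705139   0.14340654] [-1.63552060e+01 -9.13390454e-03  5.01833484e+00]
```

View pics/z4.png

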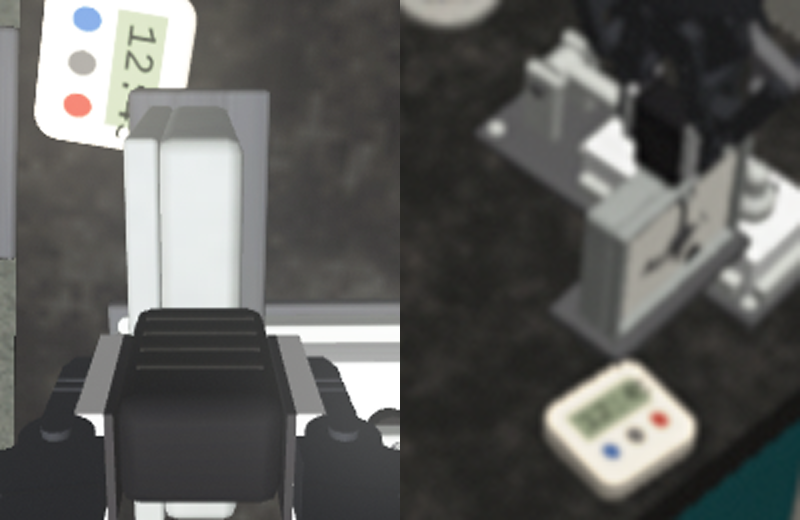

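Call:
apply_moves([
  [[0,0.03,-0.3,0,0],[0,0.04,-0.48,0,0],[0,0.05,-0.6,0.06,0],[0,0.06,-0.73,0.11,0],[0,0.08,-0.85,0.16,0],[0,0.09,-0.98,0.2,0],[0,0.1,-1.11,0.25,0],[0,0.11,-1.24,0.29,0],[0,0.12,-1.36,0.33,0],[0,0.13,-1.49,0.36,0],[0,0.13,-1.49,0.36,0],[0,0.13,-1.49,0.36,0]],
], grip_force=30)

```text
time: 9.72
ee_pos: [0.4423, 0.073, 0.1569]
ee_rot: [180.0, 0.0, 95.0]
contact_force: [-1.4, 2.1, -1.9]
gripper_width: 0.0295
gripper_force: 40.7
```

```bash
python3 snap.py b
cat > tilt.py <<'E'
import pickle,sys
from h import *
# gauge tilt from the wrist view: row of base +y upper edge (right of housing), and predicted rows
for t in sys.argv[1:]:
    D=pickle.load(open(t+'.pkl','rb'));c=D['cwrist'];p=D['st']['ee_pos'];w=D['wrist']
    g=cv2.cvtColor(w,cv2.COLOR_BGR2GRAY).astype(float)
    col=g[100:240,344:352].mean(1);e=np.diff(col)
    print(t,'edges',[(100+i+1,round(e[i])) for i in np.argsort(-abs(e))[:6]])
    for th in(0,10,11,12,13,14,15,16):
        R=Ro.from_euler('x',th,degrees=True).as_matrix()
        P=np.array([[.02,.055,.01],[.02,.055,0],[.01,.05,.094]])-[0,0,.121];P=P@R.T+[0,0,.121]
        print(th,proj(c,pose(p[:2],D['st']['ee_rot'][2]-90,P,p[2]-.1038)).round(1).tolist())
E
python3 tilt.py a b
```

```text
9.725 [0.4423 0.073  0.1569] [1.800e+02 3.000e-02 9.501e+01] [-1.35  2.14 -1.94] [ 0.64   0.385 -0.008]
a edges [(np.int64(165), 26), (np.int64(166), 18), (np.int64(164), 10), (np.int64(167), 10), (np.int64(168), 6), (np.int64(137), 2)]
0 [[348.0, 164.9], [346.9, 163.9], [340.1, 189.4]]
10 [[350.1, 135.8], [348.9, 133.2], [341.5, 182.8]]
11 [[350.4, 132.8], [349.1, 130.0], [341.6, 182.3]]
12 [[350.6, 129.8], [349.4, 126.9], [341.8, 181.9]]
13 [[350.9, 126.9], [349.6, 123.7], [341.9, 181.5]]
14 [[351.1, 123.9], [349.9, 120.5], [342.1, 181.1]]
15 [[351.4, 120.9], [350.2, 117.3], [342.3, 180.8]]
16 [[351.7, 117.8], [350.4, 114.1], [342.4, 180.5]]
b edges [(np.int64(134), 16), (np.int64(133), 16), (np.int64(132), 11), (np.int64(135), 5), (np.int64(136), 5), (np.int64(131), 3)]
0 [[348.2, 164.8], [347.0, 163.8], [340.1, 189.4]]
10 [[350.3, 135.7], [349.0, 133.0], [341.5, 182.8]]
11 [[350.5, 132.7], [349.3, 129.9], [341.6, 182.4]]
12 [[350.8, 129.7], [349.5, 126.7], [341.8, 181.9]]
13 [[351.0, 126.7], [349.8, 123.6], [341.9, 181.5]]
14 [[351.3, 123.8], [350.0, 120.4], [342.1, 181.1]]
15 [[351.6, 120.8], [350.3, 117.2], [342.3, 180.8]]
16 [[351.8, 117.7], [350.6, 113.9], [342.4, 180.5]]
```

Run:
```python
import pickle
from h import *
for t in'ab':
    g=cv2.cvtColor(pickle.load(open(t+'.pkl','rb'))['wrist'],cv2.COLOR_BGR2GRAY).astype(float)
    r=158 if t=='a' else 120
    print(t,r,g[r:r+26,345:351].mean(1).round().astype(int))
```

```text
a 158 [ 72  72  72  72  72  73  83 109 128 137 143 142 142 142 142 142 142 142
 142 142 142 142 142 142 142 142]
b 120 [ 56  56  57  56  56  57  57  58  58  59  61  64  75  91 107 112 117 117
 118 118 118 118 118 118 118 118]
```

Call:
apply_moves([
  [[0,0.01,-0.1,0.02,0],[0,0.02,-0.2,0.04,0],[0,0.02,-0.22,0.04,0],[0,0.02,-0.22,0.04,0],[0,0,0.1,0.1,0],[0,0,0.4,0.4,0],[0,0,0.4,1.2,0],[0,0,0.4,1.2,0],[0,0,0.4,1.2,0],[0,0,0.4,1.2,0],[0,0,0.4,1.2,0],[0,0,0.4,1.2,0],[0,0,0.4,1.2,0],[0,0,0.4,1.2,0],[0,0,0.4,1.2,0]],
], grip_force=80)

```text
time: 11.75
ee_pos: [0.4423, 0.0832, 0.1869]
ee_rot: [180.0, 0.0, 95.0]
contact_force: [0.6, -0.2, -3.5]
gripper_width: 0.0292
gripper_force: 81.3
```

```bash
python3 snap.py c
python3 - <<'E'
import pickle
from h import *
D=pickle.load(open('c.pkl','rb'));g=cv2.cvtColor(D['wrist'],cv2.COLOR_BGR2GRAY).astype(float)
print(g[110:140,345:351].mean(1).round().astype(int))
E
python3 tilt.py c|head -1
cat > rect.py <<'E'
import pickle,sys
from h import *
def rect(t,th,off=-.0105,S=4):  # dial rectified, S px/mm, y_g -40..40 (left=+y as seen from -x ... flipped), z 15..95
    D=pickle.load(open(t+'.pkl','rb'));c=D['cscene'];p=D['st']['ee_pos']
    R=Ro.from_euler('x',th,degrees=True).as_matrix()
    q=np.array([[off,.04,.095],[off,-.04,.095],[off,-.04,.015],[off,.04,.015]])-[0,0,.121]
    uv=proj(c,pose(p[:2],D['st']['ee_rot'][2]-90,q@R.T+[0,0,.121],p[2]-.1038)).astype(np.float32)
    n=80*S;H=cv2.getPerspectiveTransform(uv,np.float32([[0,0],[n,0],[n,n],[0,n]]))
    return cv2.warpPerspective(D['scene'],H,(n,n),flags=cv2.INTER_CUBIC)
E
python3 - <<'E'
from rect import *
im=cv2.cvtColor(rect('c',13,S=4),cv2.COLOR_BGR2GRAY)
np.set_printoptions(linewidth=250,threshold=99999)
s=cv2.resize(im,(40,40),interpolation=cv2.INTER_AREA)
for i,r in enumerate(s): print(f'{95-2*i-1:3d}',' '.join(f'{v//10:2d}' for v in r))
E
```

```text
11.75 [0.4423 0.0832 0.1869] [179.99   0.    95.  ] [ 0.63 -0.25 -3.45] [-0.053  0.067  0.015]
[46 46 47 45 45 44 44 44 43 44 43 43 43 43 42 42 43 43 43 44 52 62 77 89
 93 96 97 97 97 97]
c edges [(np.int64(132), 15), (np.int64(133), 12), (np.int64(131), 10), (np.int64(130), 7), (np.int64(134), 4), (np.int64(135), 3)]
 94 16 16 16 16 16 16 16 16 16 16 15 14 12 10  8  6  6  6  7  6  7  8  9 11 12 11 10  8  5  4  3  4  5  6  7  8  8  9 11 13
 92 16 16 16 16 16 16 16 16 16 16 16 16 15 14 12 10  9  9 10 10  9  9 10 11 12 13 12 11  9  7  5  5  6  7  8  9 10 11 12 13
 90 16 16 16 16 16 16 16 16 16 16 16 16 16 15 14 13 12 11 12 12 12 12 11 12 13 13 13 13 12 10  8  7  7  8  9 10 11 12 12 13
 88 16 16 16 16 16 16 16 16 16 16 16 16 16 15 15 15 14 13 13 13 13 13 13 13 13 13 14 14 13 13 12 10  9  9 10 11 12 12 12 13
 86 15 15 15 15 15 15 15 15 15 15 15 15 15 15 14 14 14 13 13 13 13 13 13 13 13 14 14 14 13 13 13 12 11 11 11 12 12 13 12 12
 84 14 14 14 14 14 14 14 14 14 14 14 14 14 14 13 13 12 12 12 12 12 12 12 13 13 13 14 14 14 13 14 14 13 13 12 12 13 13 13 12
 82 13 13 13 13 13 13 13 13 13 13 13
[... 3479 characters left out ...]
16 16 16 16 16 16 16 16 16 15 14 12 10  8  6  5  7 10 12 14 15 16 16 16 16 16 15
 24 12 13 14 15 16 16 16 16 16 16 16 16 16 16 16 16 16 16 16 16 16 16 16 14 12 10  8  6  5  6  8 10 13 15 16 16 16 16 16 15
 22 12 13 15 15 16 16 16 16 16 16 16 16 16 16 16 16 16 16 16 16 16 16 16 15 13 10  8  7  6  7  8 10 12 14 15 16 16 16 16 16
 20 12 13 14 15 16 16 16 16 16 16 16 16 16 16 16 16 16 16 16 16 16 16 16 16 14 12 10  8  8  8  9 11 12 14 15 16 16 16 16 16
 18 12 13 14 15 16 16 16 16 16 16 16 16 16 16 16 16 16 16 16 16 16 16 16 16 16 14 12 11 10 10 11 12 13 14 15 16 16 16 16 16
 16 12 13 14 15 16 16 16 16 16 16 16 16 16 16 16 16 16 16 16 16 16 16 16 16 16 16 15 13 12 12 13 13 14 15 15 16 16 16 16 16
```

```bash
cat > ana.py <<'E'
from rect import *
def ana(t,th,S=8,show=True):
    im=cv2.GaussianBlur(cv2.cvtColor(rect(t,th,S=S),cv2.COLOR_BGR2GRAY),(0,0),3).astype(float)
    pts=[]
    for z in list(range(60,73,2))+[35,34,33]:
        row=im[int((95-z)*S)]; y0=20 if z>50 else 20
        a,b=int(34*S),int(60*S)
        seg=row[a:b];i=int(np.argmin(seg));
        if 0<i<len(seg)-1:
            d=(seg[i-1]-seg[i+1])/(2*(seg[i-1]-2*seg[i]+seg[i+1])+1e-9);pts.append((40-(a+i+d)/S,z,seg[i]))
    pts=np.array(pts);k=np.polyfit(pts[:,1],pts[:,0],1)
    sub=im[int(65*S):int(80*S),int(40*S):int(70*S)];dk=np.clip(95-sub,0,None);yy,xx=np.mgrid[:sub.shape[0],:sub.shape[1]]
    ic=(40-(xx*dk).sum()/dk.sum()/S-40,95-65-(yy*dk).sum()/dk.sum()/S)
    print(t,th,'needle tilt',np.degrees(np.arctan(k[0])).round(2),'at z=80',np.polyval(k,80).round(2),'idx centroid y,z',np.round(ic,2),'needle y at idx z',np.polyval(k,ic[1]).round(2))
    if show:print(pts.round(1)[:,:2].tolist())
for t,th in[('a',0),('b',10.5),('c',11),('c',13)]: ana(t,th)
E
python3 ana.py
```

```text
a 0 needle tilt -0.85 at z=80 -0.4 idx centroid y,z [-13.23  23.2 ] needle y at idx z 0.44
[[-0.7, 60.0], [-0.6, 62.0], [-0.8, 64.0], [-0.4, 66.0], [-0.2, 68.0], [0.2, 70.0], [0.7, 72.0], [0.8, 35.0], [0.3, 34.0], [0.2, 33.0]]
b 10.5 needle tilt 9.66 at z=80 0.19 idx centroid y,z [-13.04  24.47] needle y at idx z -9.26
[[-3.7, 60.0], [-3.3, 62.0], [-3.3, 64.0], [-2.6, 66.0], [-1.8, 68.0], [-0.9, 70.0], [-0.2, 72.0], [-6.8, 35.0], [-7.6, 34.0], [-8.1, 33.0]]
c 11 needle tilt 10.4 at z=80 0.37 idx centroid y,z [-13.04  24.32] needle y at idx z -9.85
[[-3.3, 60.0], [-3.1, 62.0], [-2.8, 64.0], [-2.3, 66.0], [-2.3, 68.0], [-1.3, 70.0], [-0.4, 72.0], [-7.6, 35.0], [-8.1, 34.0], [-8.4, 33.0]]
c 13 needle tilt 12.39 at z=80 -1.17 idx centroid y,z [-16.45  24.75] needle y at idx z -13.3
[[-5.9, 60.0], [-5.2, 62.0], [-4.9, 64.0], [-4.3, 66.0], [-4.2, 68.0], [-3.2, 70.0], [-2.2, 72.0], [-10.8, 35.0], [-11.1, 34.0], [-11.7, 33.0]]
```

Call:
apply_moves([
  [[0,0,0,-0.6,0],[0,0,0,-1.16,0],[0,0,-0.3,-1.16,0],[0,0.02,-0.5,-1.16,0],[0,0.02,-0.64,-1.15,0],[0,0.02,-0.72,-1.14,0],[0,0.03,-0.8,-1.12,0],[0,0.03,-0.8,-1.12,0],[0,0.03,-0.8,-1.12,0],[0,0,-0.5,-1.1,0],[0,0,0,-0.6,0]],
], grip_force=30)

```text
time: 13.28
ee_pos: [0.4419, 0.083, 0.172]
ee_rot: [-179.9, 0.1, 95.0]
contact_force: [0.4, -0.2, -4.1]
gripper_width: 0.029
gripper_force: 80.8
```

Call:
apply_moves([
  [[0,0,0,0.6,0],[0,0,0,0.6,0],[0,0,0,0.6,0],[0,0,0,0.6,0],[0,0,0,0.6,0],[0,0,0,0.6,0],[0,0,0,0.6,0]],
], grip_force=100)

```text
time: 14.15
ee_pos: [0.4422, 0.0832, 0.1867]
ee_rot: [-180.0, 0.0, 95.0]
contact_force: [0.4, -0.5, -3.4]
gripper_width: 0.0285
gripper_force: 99.9
```

```bash
python3 snap.py d
python3 - <<'E'
import pickle
from h import *
D=pickle.load(open('d.pkl','rb'));g=cv2.cvtColor(D['wrist'],cv2.COLOR_BGR2GRAY).astype(float)
print(g[110:140,345:351].mean(1).round().astype(int))
E
sed -i 's/^for t,th in.*/if __name__=="__main__":\n  for a in sys.argv[1:]:\n    t,th=a.split(":");ana(t,float(th),show=False)/' ana.py; python3 ana.py c:11 d:12 d:13 d:14
```

```text
14.15 [0.4422 0.0832 0.1867] [-179.99    0.     95.  ] [ 0.35 -0.49 -3.36] [-0.076 -0.023 -0.024]
[46 46 46 44 44 44 44 44 43 43 43 43 42 45 53 62 77 89 93 96 97 98 98 97
 98 97 97 96 96 96]
c 11.0 needle tilt 10.4 at z=80 0.37 idx centroid y,z [-13.04  24.32] needle y at idx z -9.85
d 12.0 needle tilt 11.51 at z=80 1.38 idx centroid y,z [-12.15  23.39] needle y at idx z -10.14
d 13.0 needle tilt 12.64 at z=80 0.71 idx centroid y,z [-13.86  23.61] needle y at idx z -11.94
d 14.0 needle tilt 13.62 at z=80 -0.04 idx centroid y,z [-15.56  23.84] needle y at idx z -13.65
```

Call:
apply_moves([
  [[0,0,0,0.4,0],[0,0.08,-1.0,0.4,0],[0,0.16,-2.1,0.4,0],[0,0.25,-3.17,0.4,0],[0,0.25,-3.17,0.2,0],[0,0.25,-3.17,0,0],[0,0.25,-3.17,-0.2,0],[0,0.25,-3.17,-0.4,0],[0,0.25,-3.17,-0.55,0],[0,0.25,-3.17,-0.65,0],[0,0.25,-3.17,-0.72,0],[0,0.25,-3.17,-0.72,0],[0,0.25,-3.17,-0.72,0],[0,0.25,-3.17,-0.72,0]],
])

```text
time: 16.05
ee_pos: [0.4484, 0.004, 0.169]
ee_rot: [180.0, -0.0, 95.0]
contact_force: [-1.2, 1.3, 0.4]
gripper_width: 0.029
gripper_force: 100.1
```

```bash
python3 snap.py e
```

```text
16.05 [0.4484 0.004  0.169 ] [ 1.800e+02 -1.000e-02  9.499e+01] [-1.22  1.33  0.39] [0.135 0.361 0.024]
```

Call:
apply_moves([
  [[0,0,0,-0.04,0],[0,0,0,-0.08,0],[0,0,0,-0.08,0],[0,0,0,-0.08,0],[0,0,0,-0.08,0],[0,0,0,-0.08,0],[0,0,0,-0.08,0],[0,0,0,-0.08,0]],
])

```text
time: 17.2
ee_pos: [0.4485, 0.004, 0.1668]
ee_rot: [180.0, -0.0, 95.0]
contact_force: [-1.1, -0.6, 0.5]
gripper_width: 0.0285
gripper_force: 100.3
```

```bash
python3 snap.py f;python3 - <<'E'
import pickle
from h import *
for t in'def':
    g=cv2.cvtColor(pickle.load(open(t+'.pkl','rb'))['wrist'],cv2.COLOR_BGR2GRAY).astype(float)
    print(g[110:145,345:351].mean(1).round().astype(int))
D=pickle.load(open('f.pkl','rb'))
from rect import rect
im=D['scene'];c=D['cscene'];p=D['st']['ee_pos'];uv=proj(c,[[p[0]-.01,p[1]+.02,.11]])[0].astype(int)
d=D['side'];u2=proj(D['cside'],[[.4455,.031,.07]])[0].astype(int)
cv2.imwrite('pics/z5.png',np.vstack([np.hstack([tile(im,uv[0]-40,uv[1]-30,80,60,400,300),rect('f',13,S=5)[:300]]),np.hstack([tile(d,u2[0]-40,u2[1]-30,80,60,400,300),tile(D['wrist'],220,90,200,150,400,300)])]))
E
python3 ana.py d:12.8 e:12.8 f:12.8
```

```text
17.2 [0.4485 0.004  0.1668] [180.  -0.  95.] [-1.07 -0.56  0.47] [0.21  0.521 0.023]
[46 46 46 44 44 44 44 44 43 43 43 43 42 45 53 62 77 89 93 96 97 98 98 97
 98 97 97 96 96 96 96 96 96 96 96]
[ 56  57  58  58  59  60  60  60  61  61  62  62  62  65  73  83 101 111
 116 120 120 120 120 120 120 120 120 120 120 120 121 120 121 121 121]
[ 57  58  59  60  60  61  62  62  62  63  63  62  63  66  74  86 106 113
 117 122 121 122 121 122 121 121 122 121 121 121 122 122 122 122 123]
d 12.8 needle tilt 12.51 at z=80 0.81 idx centroid y,z [-13.52  23.56] needle y at idx z -11.71
e 12.8 needle tilt 12.24 at z=80 0.69 idx centroid y,z [-13.5   23.53] needle y at idx z -11.55
f 12.8 needle tilt 11.29 at z=80 0.19 idx centroid y,z [-13.31  24.39] needle y at idx z -10.92
```

Call:
apply_moves([
  [[0,0,0,0.15,0],[0,0,0,0.32,0],[0,0,0,0.32,0],[0,0,0,0.32,0],[0,0,0,0.32,0],[0,0,0,0.32,0]],
])

```text
time: 18.1
ee_pos: [0.4485, 0.004, 0.1747]
ee_rot: [-180.0, 0.0, 95.0]
contact_force: [0.3, 0.1, -2.5]
gripper_width: 0.0286
gripper_force: 99.8
```

```bash
cat > r.py <<'E'
from rig import bot
F=bot.read_state();print(F['time'],F['ee_pos'].round(5),F['contact_force'].round(2),F['torque'].round(3),F['tau'].round(2))
E
python3 r.py
```

```text
18.1 [0.44845 0.00399 0.1747 ] [ 0.34  0.09 -2.48] [-0.024 -0.035 -0.006] [-0.000e+00 -3.236e+01 -2.225e+01  5.000e-02  1.000e-02  0.000e+00]
```

Call:
apply_moves([
  [[0,0,0,-0.04,0],[0,0,0,-0.08,0],[0,0,0,-0.08,0],[0,0,0,-0.08,0]],
])

```text
time: 18.6
ee_pos: [0.4485, 0.004, 0.1728]
ee_rot: [180.0, 0.0, 95.0]
contact_force: [1.0, -0.0, -4.1]
gripper_width: 0.0288
gripper_force: 99.7
```

```bash
python3 r.py
```

```text
18.6 [0.4485  0.00399 0.17282] [ 1.02 -0.05 -4.07] [-0.098  0.001  0.076] [ 0.000e+00 -3.237e+01 -2.216e+01  5.000e-02  2.000e-02 -0.000e+00]
```

Call:
apply_moves([
  [[0,0,0,-0.04,0],[0,0,0,-0.08,0],[0,0,0,-0.08,0],[0,0,0,-0.08,0]],
])

```text
time: 19.1
ee_pos: [0.4486, 0.004, 0.171]
ee_rot: [180.0, 0.0, 95.0]
contact_force: [-0.0, -0.8, -2.1]
gripper_width: 0.029
gripper_force: 99.8
```

```bash
python3 r.py
```

```text
19.1 [0.44861 0.00399 0.17097] [-0.03 -0.84 -2.12] [-0.072  0.033 -0.052] [ 3.000e-02 -3.186e+01 -2.170e+01  5.000e-02 -1.000e-02  0.000e+00]
```

Call:
apply_moves([
  [[0,0,0,-0.04,0],[0,0,0,-0.08,0],[0,0,0,-0.08,0],[0,0,0,-0.08,0]],
])

```text
time: 19.6
ee_pos: [0.4486, 0.004, 0.169]
ee_rot: [180.0, 0.0, 95.0]
contact_force: [0.7, 0.2, -0.4]
gripper_width: 0.0289
gripper_force: 99.9
```

```bash
python3 r.py
```

```text
19.6 [0.4486  0.004   0.16896] [ 0.72  0.23 -0.44] [-0.028  0.09   0.005] [ 1.100e-01 -3.116e+01 -2.114e+01  9.000e-02 -8.000e-02  1.000e-02]
```

Call:
apply_moves([
  [[0,0,0,-0.04,0],[0,0,0,-0.08,0],[0,0,0,-0.08,0],[0,0,0,-0.08,0]],
])

```text
time: 20.1
ee_pos: [0.4486, 0.004, 0.167]
ee_rot: [180.0, 0.0, 95.0]
contact_force: [-0.0, -0.4, 1.9]
gripper_width: 0.0292
gripper_force: 100.0
```

```bash
python3 r.py
```

```text
20.1 [0.44862 0.00397 0.16697] [-0.02 -0.45  1.87] [-0.023  0.138  0.029] [ 2.000e-01 -3.045e+01 -2.057e+01  1.400e-01 -1.500e-01  1.000e-02]
```

Call:
apply_moves([
  [[0,0,0,-0.03,0],[0,0,0,-0.03,0],[0,0,0,-0.03,0],[0,0,0,-0.03,0],[0,0,0,-0.03,0],[0,0,0,-0.03,0],[0,0,0,-0.03,0],[0,0,0,-0.03,0],[0,0,0,-0.03,0]],
])

```text
time: 21.22
ee_pos: [0.4486, 0.004, 0.1661]
ee_rot: [180.0, 0.0, 95.0]
contact_force: [-0.1, -0.8, 1.0]
gripper_width: 0.0286
gripper_force: 100.2
```

```bash
python3 r.py; python3 snap.py g;python3 - <<'E'
import pickle
from h import *
D=pickle.load(open('g.pkl','rb'))
g=cv2.cvtColor(D['wrist'],cv2.COLOR_BGR2GRAY).astype(float);print(g[115:140,345:351].mean(1).round().astype(int))
from rect import rect
im=D['scene'];c=D['cscene'];p=D['st']['ee_pos'];uv=proj(c,[[p[0]-.01,p[1]+.02,.11]])[0].astype(int)
d=D['side'];u2=proj(D['cside'],[[.4455,.031,.07]])[0].astype(int)
cv2.imwrite('pics/z6.png',np.vstack([np.hstack([tile(im,uv[0]-40,uv[1]-30,80,60,400,300),cv2.resize(rect('g',13,S=5),(400,400))[100:400]]),np.hstack([tile(d,u2[0]-40,u2[1]-30,80,60,400,300),cv2.resize(rect('a',0,S=5),(400,400))[100:400]])]))
E
python3 ana.py g:12.8
```

```text
21.225 [0.44862 0.00397 0.16613] [-0.13 -0.8   1.04] [-0.154 -0.036 -0.037] [ 2.800e-01 -3.013e+01 -2.002e+01  1.700e-01  2.000e-02  0.000e+00]
21.225 [0.4486 0.004  0.1661] [179.98   0.    95.  ] [-0.13 -0.8   1.04] [-0.154 -0.036 -0.037]
[ 62  61  61  62  62  63  63  63  65  72  80  99 113 116 121 122 122 122
 122 123 122 122 122 122 122]
g 12.8 needle tilt 11.89 at z=80 0.38 idx centroid y,z [-13.82  24.49] needle y at idx z -11.3
```

View pics/z6.png

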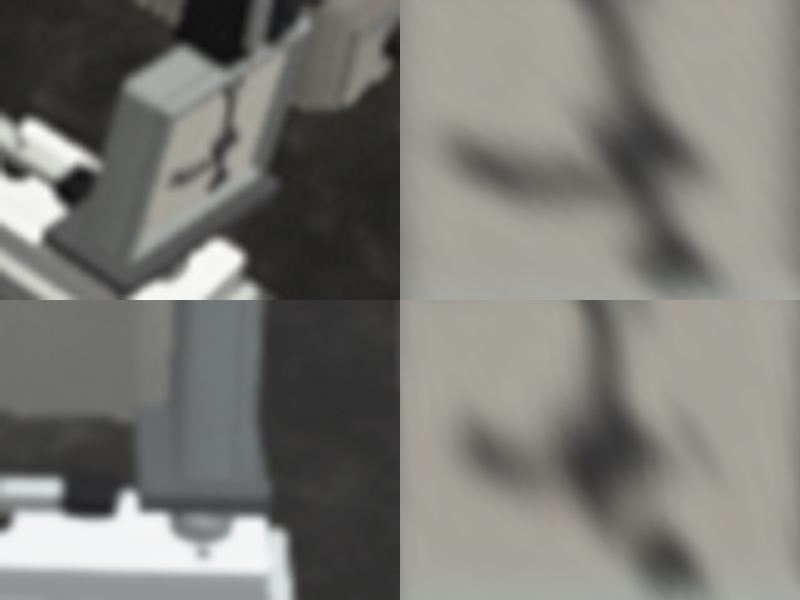

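Run:
```python
import pickle
from h import *
im={}
for t in'adg':
    D=pickle.load(open(t+'.pkl','rb'));g=cv2.cvtColor(D['wrist'],cv2.COLOR_BGR2GRAY).astype(float);im[t]=D
    print(t,[(r,int(v)) for r,v in zip(range(160,200),g[160:200,312:328].mean(1))][::1])
# predicted rows: housing top edges, +y, for tilt th and y-slip
for t,th in(('a',0),('g',12.5),('g',13),('g',13.5)):
    D=im[t];c=D['cwrist'];p=D['st']['ee_pos'];R=Ro.from_euler('x',th,degrees=True).as_matrix()
    P=(np.array([[0,.05,.094],[0,.05,.01],[.02,.055,.01],[.02,.055,0]])-[0,0,.121])@R.T+[0,0,.121]
    print(t,th,proj(c,pose(p[:2],5,P,p[2]-.1038))[:,1].round(1))
```

```text
a [(160, 112), (161, 112), (162, 110), (163, 108), (164, 98), (165, 117), (166, 133), (167, 143), (168, 148), (169, 147), (170, 147), (171, 147), (172, 144), (173, 129), (174, 125), (175, 124), (176, 123), (177, 123), (178, 124), (179, 124), (180, 124), (181, 124), (182, 124), (183, 123), (184, 122), (185, 122), (186, 122), (187, 124), (188, 134), (189, 157), (190, 180), (191, 201), (192, 210), (193, 216), (194, 221), (195, 226), (196, 230), (197, 233), (198, 236), (199, 236)]
d [(160, 95), (161, 94), (162, 94), (163, 94), (164, 93), (165, 93), (166, 94), (167, 94), (168, 94), (169, 94), (170, 94), (171, 94), (172, 94), (173, 96), (174, 104), (175, 115), (176, 127), (177, 139), (178, 150), (179, 153), (180, 156), (181, 158), (182, 160), (183, 163), (184, 166), (185, 168), (186, 170), (187, 170), (188, 170), (189, 170), (190, 170), (191, 170), (192, 170), (193, 170), (194, 170), (195, 170), (196, 170), (197, 170), (198, 171), (199, 170)]
g [(160, 118), (161, 117), (162, 117), (163, 116), (164, 116), (165, 117), (166, 117), (167, 118), (168, 118), (169, 117), (170, 118), (171, 118), (172, 118), (173, 120), (174, 130), (175, 144), (176, 158), (177, 172), (178, 185), (179, 190), (180, 193), (181, 195), (182, 198), (183, 202), (184, 205), (185, 207), (186, 210), (187, 209), (188, 210), (189, 210), (190, 210), (191, 210), (192, 210), (193, 210), (194, 210), (195, 210), (196, 210), (197, 211), (198, 210), (199, 210)]
a 0 [189.4 172.5 164.9 163.9]
g 12.5 [181.7 136.8 128.4 125.3]
g 13 [181.6 135.3 126.9 123.7]
g 13.5 [181.4 133.8 125.4 122.1]
```

Run:
```python
import pickle
from h import *
for t,ths in(('a',(0,)),('c',(11,12)),('d',(12,13,14)),('g',(12,13,14))):
    D=pickle.load(open(t+'.pkl','rb'));c=D['cside'];p=D['st']['ee_pos'];g=cv2.cvtColor(D['side'],cv2.COLOR_BGR2GRAY).astype(float)
    for th in ths:
      for s in(0,.004):
        R=Ro.from_euler('x',th,degrees=True).as_matrix()
        P=(np.array([[0.018,.05,.01],[0.018,.055,.01],[0.018,.055,0]])-[0,0,.121])@R.T+[0,s,.121]
        q=proj(c,pose(p[:2],5,P,p[2]-.1038));print(t,th,s,q.round(1).tolist())
    u=int(round(q[2,0]));v=int(q[2,1]);print(v-16,g[v-16:v+10,u-1:u+2].mean(1).round().astype(int))
```

```text
a 0 0 [[361.4, 266.1], [361.4, 267.7], [361.1, 272.6]]
a 0 0.004 [[361.4, 267.4], [361.4, 269.1], [361.2, 274.0]]
257 [109 109 110 109 110 110 110 110 110 110 110 108  98  82  69  63  59  54
  52  54  55  55  56  53  52  53]
c 11 0 [[362.4, 238.5], [362.5, 239.6], [362.2, 245.2]]
c 11 0.004 [[362.5, 239.8], [362.5, 240.8], [362.3, 246.5]]
c 12 0 [[362.5, 238.4], [362.6, 239.4], [362.3, 245.1]]
c 12 0.004 [[362.5, 239.7], [362.6, 240.7], [362.3, 246.4]]
230 [106 107 107 108 107 108 108 108 108 108 108 105  96  84  74  73  91 121
 139 146 158 185 206 198 161 131]
d 12 0 [[362.5, 238.5], [362.6, 239.5], [362.3, 245.2]]
d 12 0.004 [[362.5, 239.7], [362.6, 240.8], [362.3, 246.5]]
d 13 0 [[362.6, 238.3], [362.6, 239.3], [362.4, 245.1]]
d 13 0.004 [[362.6, 239.6], [362.7, 240.6], [362.4, 246.4]]
d 14 0 [[362.6, 238.2], [362.7, 239.1], [362.4, 244.9]]
d 14 0.004 [[362.6, 239.5], [362.7, 240.4], [362.4, 246.2]]
230 [105 105 106 106 106 106 107 106 107 107 106 104  96  84  75  74  93 122
 139 146 158 185 207 198 161 131]
g 12 0 [[361.8, 225.1], [361.8, 225.9], [361.6, 231.2]]
g 12 0.004 [[361.8, 226.2], [361.9, 227.1], [361.6, 232.3]]
g 13 0 [[361.8, 224.9], [361.9, 225.8], [361.6, 231.1]]
g 13 0.004 [[361.8, 226.0], [361.9, 226.9], [361.7, 232.2]]
g 14 0 [[361.9, 224.8], [361.9, 225.5], [361.7, 230.9]]
g 14 0.004 [[361.9, 225.9], [361.9, 226.7], [361.7, 232.1]]
216 [105 105 105 106 106 106 106 107 107 107 107 106 100  87  77  91 159 226
 241 243 244 244 244 244 244 245]
```

Run:
```python
import pickle
from h import *
Ds={t:pickle.load(open(t+'.pkl','rb')) for t in'acg'}
g=cv2.cvtColor(Ds['g']['wrist'],cv2.COLOR_BGR2GRAY).astype(float)
print('g junction',g[122:142,312:328].mean(1).round().astype(int))
gc=cv2.cvtColor(Ds['c']['wrist'],cv2.COLOR_BGR2GRAY).astype(float)
r=.004
P0=np.array([[0,.05,.094-r],[0,.05-r,.094],[0,.05,.01],[.02,.055,.01]])
def rows(t,th,s,dz):
    D=Ds[t];c=D['cwrist'];p=D['st']['ee_pos'];R=Ro.from_euler('x',th,degrees=True).as_matrix()
    return proj(c,pose(p[:2],5,(P0-[0,0,.121])@R.T+[0,s,.121+dz],p[2]-.1038))[:,1]
oa=np.array([187.5,198,172.6,165.0]);print('a pred',rows('a',0,0,0).round(1),'obs',oa)
b=oa-rows('a',0,0,0)
j=float(input()) if 0 else None
import sys
for og in([173.3,186.3,None,126.0],):
    m=[i for i,v in enumerate(og) if v];o=np.array([og[i] for i in m],float)
    f=lambda v:(rows('g',v[0],v[1]/1e3,0)+b)[m]-o
    q=least_squares(f,[13,0]);print(q.x.round(2),q.fun.round(2))
    f2=lambda v:np.r_[f(v[:2])*0+(rows('g',v[0],v[1]/1e3,v[2]/1e3)+b)[m]-o]
    q=least_squares(f2,[13,0,0]);print('with dz',q.x.round(2),q.fun.round(2))
```

```text
g junction [ 57  59  68  76  96 109 113 116 118 118 118 118 118 117 114 114 114 114
 114 114]
a pred [188.2 198.4 172.5 164.9] obs [187.5 198.  172.6 165. ]
[12.25  1.88] [ 0.13 -0.12 -0.01]
with dz [11.9   2.35  3.59] [-0. -0.  0.]
```

Call:
apply_moves([
  [[0,0,0,0.5,0],[0,0,0,1.0,0],[0,-0.1,1.0,1.0,0],[0,-0.2,2.1,1.0,0],[0,-0.25,3.2,1.0,0],[0,-0.25,3.2,0.3,0],[0,-0.25,3.2,-0.3,0],[0,-0.25,2.9,-0.32,0],[0,-0.23,2.6,-0.32,0],[0,-0.22,2.4,-0.3,0],[0,-0.22,2.27,-0.29,0],[0,-0.22,2.27,-0.29,0],[0,-0.22,2.27,-0.29,0],[0,-0.25,2.6,-0.2,0],[0,-0.25,3.1,0.3,0],[0,-0.25,3.2,0.8,0],[0,-0.25,3.2,0.8,0],[0,-0.25,3.2,0.8,0],[0,-0.25,3.2,0.8,0]],
])

```text
time: 23.75
ee_pos: [0.4419, 0.0837, 0.1857]
ee_rot: [-179.9, 0.0, 95.0]
contact_force: [1.0, 0.6, -3.9]
gripper_width: 0.0291
gripper_force: 99.8
```

```bash
python3 snap.py i
cat > fit.py <<'E'
import pickle,sys
from h import *
r=.004
P0=np.array([[0,.05,.094-r],[0,.05-r,.094],[0,.05,.01],[.02,.055,.01]])
def rows(D,th,s):
    c=D['cwrist'];p=D['st']['ee_pos'];R=Ro.from_euler('x',th,degrees=True).as_matrix()
    return proj(c,pose(p[:2],5,(P0-[0,0,.121])@R.T+[0,s,.121],p[2]-.1038))[:,1]
A=pickle.load(open('a.pkl','rb'));b=np.array([187.5,198,172.6,165.0])-rows(A,0,0)
if len(sys.argv)>2:
    o=np.array(sys.argv[2:],float);D=pickle.load(open(sys.argv[1]+'.pkl','rb'));m=[0,1,3]
    q=least_squares(lambda v:(rows(D,v[0],v[1]/1e3)+b)[m]-o,[13,0]);print(q.x.round(2),q.fun.round(2))
else:
    for t in(sys.argv[1],):
        g=cv2.cvtColor(pickle.load(open(t+'.pkl','rb'))['wrist'],cv2.COLOR_BGR2GRAY).astype(float)
        print(115,g[115:135,345:351].mean(1).round().astype(int));print(168,g[168:192,312:328].mean(1).round().astype(int))
E
python3 fit.py i
```

```text
23.75 [0.4419 0.0837 0.1857] [-1.7995e+02  1.0000e-02  9.4990e+01] [ 0.96  0.57 -3.89] [-0.041 -0.032  0.013]
115 [44 44 44 43 42 46 55 63 76 89 92 95 96 97 96 96 96 96 96 96]
168 [ 96  95  96  96  98 104 115 127 138 148 154 156 158 160 163 165 167 169
 170 170 170 170 170 170]
```

```bash
python3 fit.py g 173.3 186.3 126.0; python3 fit.py i 172.3 185.8 122.95; python3 ana.py d:12.2 i:13.2 i:13
```

```text
[12.25  1.88] [ 0.13 -0.12 -0.01]
[13.19  1.96] [ 0.29 -0.28 -0.02]
d 12.2 needle tilt 11.83 at z=80 1.27 idx centroid y,z [-12.49  23.44] needle y at idx z -10.58
i 13.2 needle tilt 12.12 at z=80 0.8 idx centroid y,z [-12.49  23.35] needle y at idx z -11.36
i 13.0 needle tilt 12.08 at z=80 0.98 idx centroid y,z [-12.15  23.31] needle y at idx z -11.15
```

Call:
apply_moves([
  [[0,0,0,0.2,0],[0,0.08,-1.0,0.2,0],[0,0.16,-2.1,0.2,0],[0,0.25,-3.3,0.2,0],[0,0.25,-3.3,0,0],[0,0.25,-3.3,-0.2,0],[0,0.25,-3.3,-0.4,0],[0,0.25,-3.3,-0.42,0],[0,0.25,-3.3,-0.42,0],[0,0.25,-3.3,-0.42,0]],
])

```text
time: 25.15
ee_pos: [0.4487, 0.0017, 0.1758]
ee_rot: [180.0, 0.0, 95.0]
contact_force: [0.5, 0.3, -3.8]
gripper_width: 0.0286
gripper_force: 99.6
```

```bash
python3 r.py
```

```text
25.15 [0.44868 0.0017  0.17577] [ 0.47  0.28 -3.8 ] [-0.09  -0.062 -0.029] [ 4.000e-02 -3.227e+01 -2.225e+01  6.000e-02  1.000e-02  0.000e+00]
```

Call:
apply_moves([
  [[0,0,0,-0.1,0],[0,0,0,-0.2,0],[0,0,0,-0.3,0],[0,0,0,-0.36,0],[0,0,0,-0.4,0],[0,0,0,-0.4,0],[0,0,0,-0.4,0],[0,0,0,-0.4,0],[0,0,0,-0.4,0]],
])

```text
time: 26.28
ee_pos: [0.4486, 0.0015, 0.1657]
ee_rot: [180.0, 0.0, 95.0]
contact_force: [-1.0, -0.8, 1.5]
gripper_width: 0.0289
gripper_force: 100.3
```

```bash
python3 r.py; python3 snap.py j; python3 fit.py j; python3 ana.py j:13.2
```

```text
26.275 [0.44861 0.00147 0.16568] [-1.02 -0.85  1.52] [-0.087  0.193  0.049] [ 2.600e-01 -3.022e+01 -2.052e+01  1.800e-01 -2.900e-01  2.000e-02]
26.275 [0.4486 0.0015 0.1657] [179.98   0.    95.  ] [-1.02 -0.85  1.52] [-0.087  0.193  0.049]
115 [ 62  62  62  62  64  65  72  80  99 114 116 120 121 121 121 122 121 122
 122 122]
168 [120 120 121 121 123 131 145 158 172 184 192 194 197 199 202 206 208 210
 211 211 211 211 211 211]
j 13.2 needle tilt 12.6 at z=80 0.87 idx centroid y,z [-12.9   23.45] needle y at idx z -11.76
```

```bash
cat > ren.py <<'E'
import pickle,sys
from h import *
S=6
def setup(t,th):
    D=pickle.load(open(t+'.pkl','rb'));c=D['cscene'];p=D['st']['ee_pos'];yaw=D['st']['ee_rot'][2]-90
    R=Ro.from_euler('x',th,degrees=True).as_matrix()
    W=lambda q:pose(p[:2],yaw,(np.array(q)-[0,0,.121])@R.T+[0,0,.121],p[2]-.1038)
    o=-.0105;q=[[o,.04,.095],[o,-.04,.095],[o,-.04,.015],[o,.04,.015]]
    H=cv2.getPerspectiveTransform(np.float32([[0,0],[80*S,0],[80*S,80*S],[0,80*S]]),proj(c,W(q)).astype(np.float32))
    d=R.T@Ro.from_euler('z',-yaw,degrees=True).as_matrix()@(np.array(c['xyz'])-W([[o,0,.05]])[0])
    k=np.array([d[1]/d[0],d[2]/d[0]])   # dial-plane shift per mm of stand-off (towards -x)
    img=cv2.cvtColor(D['scene'],cv2.COLOR_BGR2GRAY).astype(np.float32)
    m=cv2.warpPerspective(np.uint8(cv2.rectangle(np.zeros((80*S,80*S)),(9*S,26*S),(70*S,76*S),1,-1)),H,(640,480),flags=cv2.INTER_NEAREST)
    return img,H,k,m>0
def pix(y,z): return np.stack([(40-np.asarray(y))*S,(95-np.asarray(z))*S],-1)
def draw(v,k):
    an,ai,hn,hi,ty,tz,dk,sig=v[:8];C=np.full((80*S,80*S),0.,np.float32)
    def pol(pts,a,h):
        a=np.radians(a);u=np.array([-np.sin(a),-np.cos(a)]);w=np.array([np.cos(a),-np.sin(a)])
        P=np.array([[0,83.]])+np.outer([p[0] for p in pts],u)+np.outer([p[1] for p in pts],w)+h*k+[ty,tz]
        return np.round(pix(P[:,0],P[:,1])*16).astype(np.int32)
    f=lambda pts,a,h,val:cv2.fillPoly(C,[pol(pts,a,h)],val,cv2.LINE_8,4)
    for a in range(-30,31,5):f([(49.5,-.5),(49.5,.5),(39.3 if a%10==0 else 44.5,.5),(39.3 if a%10==0 else 44.5,-.5)],a,0,1.)
    f([(52,0),(54.5,-5),(63,-5),(63,5),(54.5,5)],ai,hi,1.1)
    f([(0,-2),(0,2),(50,1.3),(52,0),(50,-1.3)],an,hn,.8)
    t=np.linspace(0,2*np.pi,30);f([(37+8*np.cos(x),8*np.sin(x)) for x in t],an,hn,.8)
    return C
def fit(t,th,v0,free,lo=None):
    img,H,k,m=setup(t,th);v0=np.array(v0,float);ys,xs=np.where(m);y0,y1,x0,x1=ys.min()-6,ys.max()+7,xs.min()-6,xs.max()+7
    T=np.array([[4,0,-4*x0+1.5],[0,4,-4*y0+1.5],[0,0,1.]])
    def model(v):
        C=cv2.GaussianBlur(draw(v,k),(0,0),2)
        I=cv2.warpPerspective(C,T@H,((x1-x0)*4,(y1-y0)*4),flags=cv2.INTER_LINEAR)
        I=cv2.GaussianBlur(cv2.resize(I,None,fx=.25,fy=.25,interpolation=cv2.INTER_AREA),(0,0),max(v[7],.2))
        return I[m[y0:y1,x0:x1]]
    ob=img[m]
    def res(x):
        v=v0.copy();v[free]=x;I=model(v);A=np.c_[np.ones_like(I),I];co=np.linalg.lstsq(A,ob,rcond=None)[0];return A@co-ob
    best=None
    for d in(-3,0,3):
        s=v0.copy();s[0 if 0 in free else 1]+=d
        q=least_squares(res,s[free],diff_step=.02,x_scale=np.array([3,3,1,1,1,1,1,.3])[free],loss='soft_l1',f_scale=8)
        if best is None or q.cost<best.cost:best=q
    v=v0.copy();v[free]=best.x;print(t,th,'an,ai,hn,hi,ty,tz,_,sig',v.round(2),'rms',np.sqrt((res(best.x)**2).mean()).round(1),'k',k.round(2));return v
if __name__=="__main__":
    va=fit('a',0,[0,13,3,1.5,3,0,1,.8],[1,2,3,4,5,7])
    for t,th in(('d',12.25),('i',13.2),('j',13.2)):
        fit(t,th,[12,va[1],va[2],va[3],va[4],va[5],1,va[7]],[0,4,5])
        fit(t,th,[12,13,va[2],va[3],va[4],va[5],1,va[7]],[0,1,4,5])
    fit('a',0,[0,13,3,1.5,3,0,1,.8],[0,1,2,3,4,5,7])
E
time python3 ren.py
```

```text
a 0 an,ai,hn,hi,ty,tz,_,sig [ 0.   11.67  1.    2.36  1.72 -0.    1.    0.95] rms 9.4 k [-1.49 -2.18]
d 12.25 an,ai,hn,hi,ty,tz,_,sig [10.66 11.67  1.    2.36  1.86 -0.    1.    0.95] rms 10.8 k [-1.93 -1.71]
d 12.25 an,ai,hn,hi,ty,tz,_,sig [10.38 10.78  1.    2.36  1.78 -0.    1.    0.95] rms 10.6 k [-1.93 -1.71]
i 13.2 an,ai,hn,hi,ty,tz,_,sig [12.51 11.67  1.    2.36  2.86 -0.    1.    0.95] rms 9.6 k [-1.95 -1.68]
i 13.2 an,ai,hn,hi,ty,tz,_,sig [13.37 11.55  1.    2.36  3.52 -0.    1.    0.95] rms 9.1 k [-1.95 -1.68]
j 13.2 an,ai,hn,hi,ty,tz,_,sig [ 9.92 11.67  1.    2.36  1.93 -0.    1.    0.95] rms 11.7 k [-2.15 -1.69]
j 13.2 an,ai,hn,hi,ty,tz,_,sig [10.88 10.22  1.    2.36  2.27 -0.    1.    0.95] rms 11.0 k [-2.15 -1.69]
a 0 an,ai,hn,hi,ty,tz,_,sig [ 0.08 12.09  1.79  3.37  2.9   0.89  1.    1.05] rms 8.5 k [-1.49 -2.18]
real	0m10.627s
user	0m9.208s
sys	0m0.758s
```

```bash
python3 - <<'E'
s=open('ren.py').read()
s=s.replace("v=v0.copy();v[free]=x;I=model(v)","v=v0.copy();v[free]=v0[free]+sc*(x-10);I=model(v)")
s=s.replace("    best=None\n","    best=None;sc=np.array([3,3,1,1,1,1,1,.3])[free]\n")
s=s.replace("s=v0.copy();s[0 if 0 in free else 1]+=d","s=np.full(len(free),10.);s[0]+=d/3")
s=s.replace("least_squares(res,s[free],diff_step=.02,x_scale=np.array([3,3,1,1,1,1,1,.3])[free],","least_squares(res,s,diff_step=.01,")
s=s.replace("v[free]=best.x;print","v[free]=v0[free]+sc*(best.x-10);print")
s=s[:s.index('if __name__')]+'''if __name__=="__main__":
    fit('a',0,[0,13,3.2,1.6,3,0,1,.9],[4,5,7])
    fit('a',0,[0,13,3.2,1.6,3,0,1,.9],[0,1,4,5,7])
    va=fit('a',0,[0,13,3.2,1.6,3,0,1,.9],[1,2,3,4,5,7])
    for h in((3.2,1.6),tuple(va[2:4])):
      for t,th in(('c',11.1),('d',12.25),('g',12.25),('i',13.2),('j',13.2)):
        fit(t,th,[th,13,*h,va[4],va[5],1,va[7]],[0,4,5])
        fit(t,th,[th,13,*h,va[4],va[5],1,va[7]],[0,1,4,5])
'''
open('ren.py','w').write(s)
E
python3 ren.py
```

```text
a 0 an,ai,hn,hi,ty,tz,_,sig [ 0.   13.    3.2   1.6   4.25  3.12  1.    0.89] rms 11.3 k [-1.49 -2.18]
a 0 an,ai,hn,hi,ty,tz,_,sig [-0.66 12.88  3.2   1.6   4.41  3.51  1.    0.89] rms 11.3 k [-1.49 -2.18]
a 0 an,ai,hn,hi,ty,tz,_,sig [ 0.   11.73  2.45  3.97  3.37  2.36  1.    1.07] rms 7.8 k [-1.49 -2.18]
c 11.1 an,ai,hn,hi,ty,tz,_,sig [10.75 13.    3.2   1.6   5.43  2.48  1.    1.07] rms 11.0 k [-1.89 -1.75]
c 11.1 an,ai,hn,hi,ty,tz,_,sig [11.   13.76  3.2   1.6   5.69  2.    1.    1.07] rms 10.7 k [-1.89 -1.75]
d 12.25 an,ai,hn,hi,ty,tz,_,sig [11.98 13.    3.2   1.6   6.52  1.98  1.    1.07] rms 11.8 k [-1.93 -1.71]
d 12.25 an,ai,hn,hi,ty,tz,_,sig [ 7.5  10.89  3.2   1.6   3.89  2.84  1.    1.07] rms 13.5 k [-1.93 -1.71]
g 12.25 an,ai,hn,hi,ty,tz,_,sig [10.61 13.    3.2   1.6   6.25  2.07  1.    1.07] rms 10.9 k [-2.12 -1.72]
g 12.25 an,ai,hn,hi,ty,tz,_,sig [13.33 14.26  3.2   1.6   7.87  2.07  1.    1.07] rms 10.5 k [-2.12 -1.72]
i 13.2 an,ai,hn,hi,ty,tz,_,sig [14.22 13.    3.2   1.6   7.7   2.38  1.    1.07] rms 11.8 k [-1.95 -1.68]
i 13.2 an,ai,hn,hi,ty,tz,_,sig [11.78 13.5   3
[... 626 characters left out ...]
 11.76  2.45  3.97  6.04  1.55  1.    1.07] rms 9.4 k [-1.93 -1.71]
g 12.25 an,ai,hn,hi,ty,tz,_,sig [13.58 13.    2.45  3.97  7.11  0.79  1.    1.07] rms 9.0 k [-2.12 -1.72]
g 12.25 an,ai,hn,hi,ty,tz,_,sig [12.1  12.02  2.45  3.97  6.03  1.02  1.    1.07] rms 8.9 k [-2.12 -1.72]
i 13.2 an,ai,hn,hi,ty,tz,_,sig [14.53 13.    2.45  3.97  6.92  1.35  1.    1.07] rms 9.0 k [-1.95 -1.68]
i 13.2 an,ai,hn,hi,ty,tz,_,sig [14.58 12.1   2.45  3.97  6.61  1.21  1.    1.07] rms 8.7 k [-1.95 -1.68]
j 13.2 an,ai,hn,hi,ty,tz,_,sig [16.74 13.    2.45  3.97  8.09  1.69  1.    1.07] rms 9.9 k [-2.15 -1.69]
j 13.2 an,ai,hn,hi,ty,tz,_,sig [12.26 11.05  2.45  3.97  6.08  1.65  1.    1.07] rms 10.0 k [-2.15 -1.69]
```

```bash
python3 r.py; python3 -c "
from rig import bot
print(bot.finish_job())"
```

```text
26.425 [0.44861 0.00146 0.16563] [ 0.38 -0.92  2.14] [-0.086  0.207  0.012] [ 2.700e-01 -3.020e+01 -2.045e+01  1.900e-01 -2.600e-01  2.000e-02]
the job is handed in; nothing more can be done
None
```

I handed the job in at 26.4 s: the clamp is down, and the gauge is held on the stud with the stud pressed in about 4.7 mm of 10. Its tilt measures about 13.2° against an index of about 13°; the scene camera was too blurry to confirm the pointer is on the index closer than about 2°. I pinched the grip across its 30 mm width, not the 22 mm, because the moves can only turn the tool about the vertical; I set the tilt by pushing the base against the boss.

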